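# Hold a new drawer front against its drawer for fastening

## Task

Lift the dark drawer front out of the plate rack and stand it upright on the plywood sled, centred across the open front of the grey drawer, handle facing outwards. Press it squarely against the drawer until the drawer's black pointers stand in the green band (never deep in the red), and keep it steady there for two seconds for a colleague to screw it on; the program finishes while still holding and pressing it. Leave the other things on the counter where they are.

Things in the scene. Friction and masses are not known exactly. Their poses are not given: they have to be found in the camera images.
- panel: Loose drawer front, dark wood, 16 mm thick (x), 200 wide (y), 120 tall (z), about 0.3 kg, upright in the rack. Origin: middle of its underside. The outer -x face has a steel bar handle: bar along y, 100 mm long, 10 thick, 45 mm above the underside, 35 mm off the face. The plain +x face goes against the drawer. The 65 mm above the handle are free to grip from above across the thickness.
- handle (a point): Middle of the handle bar on the drawer front; in the drawer front's frame at (-43, 0, 45) mm.
- rack: Fixed wooden plate rack, left or right of the sled. Base 120 x 220 x 15 mm, origin at counter level. The drawer front stands on the base over the origin, x axes alike, between posts 22 mm apart in x, 85 mm either side of the middle in y, tops 65 mm above the counter; the middle is clear. An empty slot lies behind at +x.
- jig: Fixed plywood sled, board top 18 mm above the counter, from x = -80 to 330 mm, 135 mm either side. Origin: at counter level below the middle of the drawer's front end at rest; push to +x. Rails beside the drawer (x 50 to 250 mm, 97 to 131 mm off the middle, tops 52 mm up) carry the colour scale of the drawer's travel: white 0-12 mm, green 12-28, red 28-45.
- drawer: Grey drawer box, open at top and front (-x); 180 mm wide, 156 inside, 240 deep, wall tops 107 mm and inner floor 28 mm above counter. Origin: middle of its front end, level with the board top; axes as the sled's. Slides along sled +x only, 0 to 50 mm (= its x in the sled frame), spring 400 N/m: green middle 20 mm = 8 N; springs back. Seated drawer front's origin: (-8, 0, 0) mm in this frame.
- lighter: red gas lighter, 200 mm long, lying on the chopping board, origin under the middle of its 110 mm red handle; leave it alone.
- mug: blue mug, 80 mm across, 90 mm tall, standing on the chopping board; leave it alone. Origin: middle of its underside.
- screwdriver: screwdriver lying on the counter, right of the sled; leave it alone. Origin: about the middle of its length, underside.
- screwtray: small open blue tray, 100 x 80 x 30 mm, left of the sled; leave it alone. Origin: middle of its underside.
- spice: amber jar with a red cap, 48 mm across, 100 mm tall, standing on the chopping board; leave it alone. Origin: middle of its underside.
- board: Fixed wooden chopping board, 190 x 220 x 18 mm, on the other side of the sled from the rack. Origin: middle of its underside.
Things that resemble listed ones, but are neither listed nor needed, are in the scene too. Leave any yellow look-alike of the panel alone.

How it is judged:
By the outcome, as a careful person would: the job done as asked, in the order asked, and still so for the second after the job is handed in, while the arm keeps its last pose, push and grip.
It also fails if it takes over 48 s, if anything falls off the work surface, if the arm or the gripper's body presses on something with over 40 N, if the wrist force passes 120 N, or if a joint passes its speed limit or range.

## Robot

A 7-joint arm with a two-finger parallel gripper is mounted at the origin on the work surface. World frame = base frame: x ahead of the robot, y to its left, z up, the work surface at z = 0. Lengths are in mm, angles in rad, forces in N, time in s.
With the tool pointing down it reaches from about 400 to 875 mm from the base axis. Payload 4.4 kg.
Tool frame: the origin (TCP) lies midway between the tips of the shut fingers; the grasp point (between the pads) lies 19 mm behind it; z points along the fingers, y is the line along which they close (so a half turn about z gives the same grasp; the last joint's range is limited). The gripper opens to 85 mm and grips with 20 to 120 N. Pads are 22 mm wide; open, the fingers measure 114 mm over their backs; the gripper's body (76 mm by 85 mm) begins 54 mm behind the grasp point. The pads swing forward as they close: fully open they stand 13 mm farther back than shut.
Start: joints at [1.175, 0.628, 0.038, 1.517, -0.027, 0.996, -0.02], TCP at [210.534, -614.974, 198.813] pointing down, gripper open.
Joint ranges: [-3.06, 3.06], [-0.37, 2.12], [-1.25, 1.32], [0.18, 2.47], [-1.1, 4.24], [0.23, 1.98], [-2.94, 2.94]. Speed limits (rad/s): [2.57, 2.57, 3.14, 3.14, 3.14, 3.14, 3.14].

## Interface

Orientations are given as [roll, pitch, yaw] about the fixed x, y, z axes, in that order (R = Rz(yaw) Ry(pitch) Rx(roll)).
In Python, from cell import ctrl gives the robot as it stands.
- The arm moves only by the shell command python3 -m crank 'ROWS' [OPENING]. ROWS is JSON, a list that holds one entry, the list of rows, each a list of 4 numbers: the shift along the tool's x, y, z normalised to -1 to 1, where 1 is 2.5 cm, then the turn about the tool's z normalised to -1 to 1, where 1 is 0.08 rad. In form: [[[dx, dy, dz, turn], ...]]. A call has 1 to 12 rows; each row shifts and turns the commanded pose from where the row before left it, along the tool's axes as they then stand; what a row does not reach is not made up. A row lasts 1/12 s, in which the tool goes at most 41.7 mm and 7.16 degrees, less where a joint would pass 70% of its speed; a pose out of reach is approached as far as the arm can. A call with a number of a shift or a turn outside -1 to 1 is refused whole. A call with a gripper value outside its range is refused whole. OPENING is the closure, from -1 (fully open) to 1 (shut), set as the call begins (- or left out, the last holds). The fingers move at their own pace and stop on an object; the grip force is fixed at half the most. Time passes only in rows, so rows that do not move let the fingers close. It gives the time, the measured TCP pose, the force, the opening and the grip force at its end, in the units of the state.
- ctrl.read_state(): the state, without advancing time (a new reading comes with each control period).
- ctrl.get_image(name): name is "scene" or "top"; returns a dict with "img" (400x640x3 uint8, red, green, blue), "intrinsics" (3x3 intrinsics, pixels), "dist" ([k1, k2, p1, p2, k3] as OpenCV has them; the pictures are not rectified), "extrinsics" (4x4, takes a point from camera to world coordinates). Camera axes: x right, y up, looking along -z (the intrinsics and any distortion apply to the point x, -y, -z); pixel columns grow to the right and rows downward; lengths in mm; the calibration is good to about 2 mm. A picture is of the moment at which its call begins. There is no depth.
- ctrl.finish_job(): hands the job in; it is judged then, once.
Trained networks look in the newest picture that a camera, given by its name, has taken for a name from the list of things; names that differ only in an ending like _2 or _b are one class to them, and where a whole thing is asked for, a point or a joint stands for the part that bears it (a point fixed in the world has none). Each returns a list of dicts, best first, with "confidence" (0 to 1); they miss things now and then, are a little off and sometimes report something else, mostly with a low value. They report only what shows in the picture. A call takes as long as a camera call. They do not tell look-alikes from the thing itself.
- ctrl.find_in(camera, target): "position" ([row, column] in pixels, amid what is visible of it).
- ctrl.trace(camera, target): "mask" (400x640 bool, what is visible of it) and "position" ([row, column] in pixels, amid what is visible of it).
- ctrl.place_of(camera, target): "position" ([row, column] in pixels: a listed point, or the origin of a listed thing).
The state is a dict: "clock": time; "qpos": joint angles; "qd": joint speeds; "tau": joint torques, N m; "eef_pos": TCP position; "tool_rot": TCP orientation; "force": force on the tool from outside, world axes, zero at the start; "torque": the same for the moment, N m; "width": finger opening in mm; "gripper_force": force on a finger pad.
Only numpy, scipy, OpenCV 4.12 (cv2) and the standard library are available. Lean on these libraries where they do the work, as an engineer would, in place of code of your own. Each camera call takes 0.05 s, during which the arm holds its last target. There are 200 camera calls.

## Working session

There is one attempt and no reset: what is moved stays moved. The work goes in short steps, Python scripts to look and compute and a shell command to move; the robot and the scene stay as the last step left them, time stands still between calls to the robot, and variables do not carry over. Pictures are saved under pics/ and viewed, at most 10 in all, crops included, and the job is handed in when it is done.

```bash
mkdir -p pics; ls
cat > h.py <<'E'
import numpy as np, cv2
from cell import ctrl
def ray(im,px):  # px (row,col)
    K=np.array(im["intrinsics"],float);d=np.array(im["dist"],float);E=np.array(im["extrinsics"],float)
    u=cv2.undistortPoints(np.array([[[px[1],px[0]]]],float),K,d)[0,0]
    v=E[:3,:3]@np.array([u[0],-u[1],-1.0]);return E[:3,3],v
def at_z(im,px,z):
    o,v=ray(im,px);return o+v*(z-o[2])/v[2]
def proj(im,P):
    E=np.linalg.inv(np.array(im["extrinsics"],float));P=np.atleast_2d(P)
    c=(E[:3,:3]@P.T).T+E[:3,3];c=c*[1,-1,-1]
    q=cv2.projectPoints(c.reshape(-1,1,3),np.zeros(3),np.zeros(3),np.array(im["intrinsics"],float),np.array(im["dist"],float))[0]
    return q[:,0,::-1]
def tri(ia,pa,ib,pb):
    A=np.zeros((3,3));b=np.zeros(3)
    for im,p in((ia,pa),(ib,pb)):
        o,v=ray(im,p);v=v/np.linalg.norm(v);M=np.eye(3)-np.outer(v,v);A+=M;b+=M@o
    return np.linalg.solve(A,b)
E
python3 - <<'E'
from h import *
s=ctrl.read_state();print(s)
for c in("scene","top"):
    im=ctrl.get_image(c);cv2.imwrite(f"pics/{c}0.png",im["img"][:,:,::-1])
    print(c,np.round(im["extrinsics"],2).tolist())
    for t in("panel","handle","rack","jig","drawer"):
        print(t,[(np.round(d["position"]).tolist(),round(d["confidence"],2)) for d in ctrl.place_of(c,t)])
E
```

```text
pics
{'clock': 0.0, 'qpos': array([ 1.17521871,  0.62935182,  0.03844418,  1.51838284, -0.02700763,
        0.99629195, -0.02001111]), 'qd': array([-0.00153021,  0.00057056,  0.0024542 , -0.00103803, -0.00072695,
       -0.00017935,  0.00026184]), 'tau': array([ 1.08275068e-03, -5.63416207e+01,  1.22629914e+00, -1.93453950e+01,
        1.09838747e-02,  1.06246263e-02, -2.31160362e-05]), 'eef_pos': array([ 210.29360596, -614.30814141,  197.88075684]), 'tool_rot': array([-3.13967685e+00,  2.08450540e-05,  3.29760229e-01]), 'force': array([-0.15275217, -0.18359866, -0.23790576]), 'torque': array([ 0.03237367, -0.02133568,  0.0207913 ]), 'gripper_force': 0.0, 'width': 85.30805133045388}
scene [[-0.3, -0.79, 0.53, 1294.66], [0.95, -0.26, 0.15, 114.97], [0.02, 0.55, 0.83, 1319.44], [0.0, 0.0, 0.0, 1.0]]
panel [([164.0, 332.0], 0.75), ([151.0, 179.0], 0.74), ([164.0, 248.0], 0.6)]
handle [([151.0, 252.0], 0.97), ([150.0, 322.0], 0.88), ([145.0, 186.0], 0.74)]
rack [([170.0, 248.0], 0.8)]
jig [([227.0, 332.0], 0.86)]
drawer [([224.0, 333.0], 0.83)]
top [[0.03, 0.99, -0.16, 334.32], [-1.0, 0.03, 0.02, -115.39], [0.02, 0.16, 0.99, 1184.63], [0.0, 0.0, 0.0, 1.0]]
panel [([264.0, 311.0], 0.9), ([231.0, 486.0], 0.76), ([232.0, 402.0], 0.75)]
handle [([229.0, 483.0], 0.86), ([245.0, 402.0], 0.67), ([265.0, 326.0], 0.64)]
rack [([230.0, 398.0], 0.62)]
jig [([186.0, 284.0], 0.87)]
drawer [([182.0, 287.0], 0.89), ([226.0, 403.0], 0.28)]
```

View pics/scene0.png

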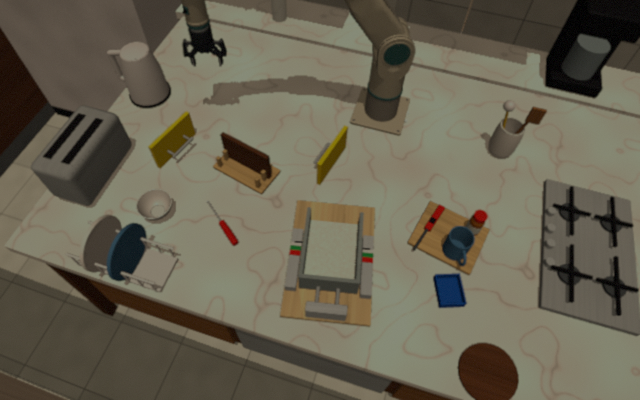

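View pics/top0.png

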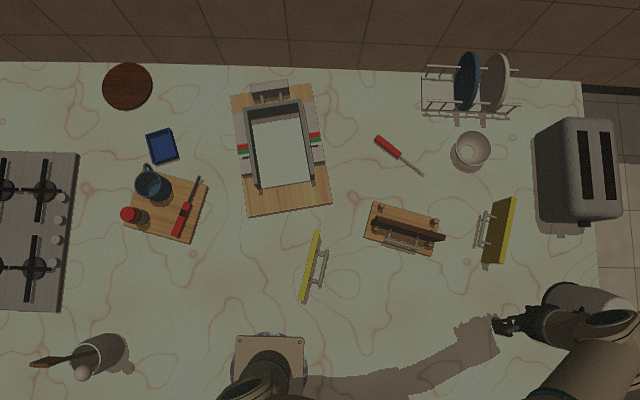

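The dark-wood panel stands in the rack at top (232,402) and scene (164,248). The two look-alikes, at top (264,311) and (231,486), are yellow and free-standing, so the dark one in the rack is the one meant. I'll confirm that in an enlarged crop, which will also give me the corners to measure.

Run:
```python
import cv2
a=cv2.imread("pics/top0.png")[75:265,225:455]
b=cv2.imread("pics/scene0.png")[125:330,205:385]
for n,i,k in(("topc",a,3),("scenec",b,2.9)):
    i=cv2.convertScaleAbs(i,alpha=1.6)
    i=cv2.resize(i,None,fx=k,fy=k,interpolation=cv2.INTER_CUBIC);print(i.shape);cv2.imwrite(f"pics/{n}.png",i)
```

```text
(570, 690, 3)
(594, 522, 3)
```

View pics/topc.png

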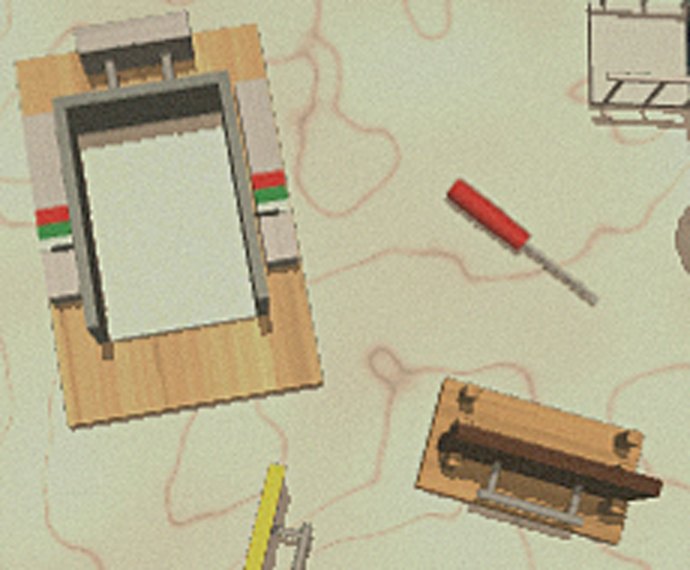

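View pics/scenec.png

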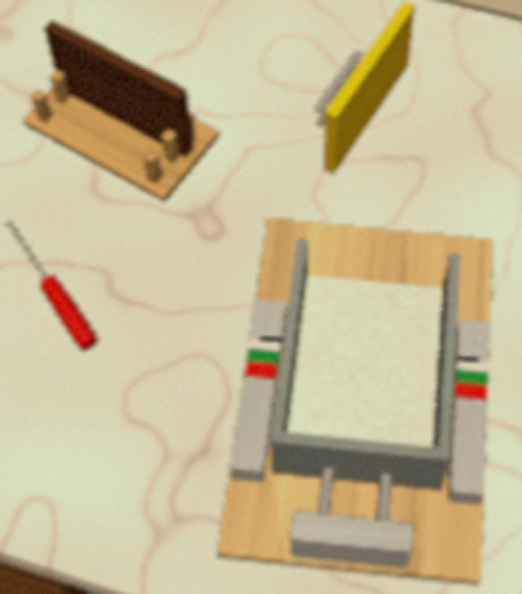

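The crop confirms it: the dark panel is in the rack, seen at crop (455-660, 425-490). Its handle points towards the robot and no yellow is visible on it. Next I'll fit the rack and sled poses.

```bash
cat > fit.py <<'E'
from h import *
from scipy.optimize import least_squares
T=ctrl.get_image("top");S=ctrl.get_image("scene")
t=lambda x,y:(T,np.array([75+y/3,225+x/3])); s=lambda x,y:(S,np.array([125+y/2.9,205+x/2.9]))
jig=[((-80,135,18),t(72,421)),((-80,-135,18),t(321,378)),((330,135,18),t(17,62)),((330,-135,18),t(257,24)),
 ((240,90,107),t(55,102)),((240,-90,107),t(225,72)),
 ((-80,-135,18),s(268,219)),((-80,135,18),s(493,238)),((330,-135,18),s(219,553)),((330,135,18),s(478,577))]
rack=[((60,110,15),t(447,380)),((60,-110,15),t(643,432)),((-60,-110,15),t(618,540)),((-60,110,15),t(418,485)),
 ((60,-110,15),s(25,120)),((60,110,15),s(165,193)),((-60,110,15),s(217,131))]
def w(p,q):
    c,n=np.cos(p[2]),np.sin(p[2]);return np.array([p[0]+c*q[0]-n*q[1],p[1]+n*q[0]+c*q[1],q[2]])
for name,L,x0 in(("jig",jig,(500,0,0)),("rack",rack,(450,-300,0))):
    f=lambda p:np.concatenate([proj(o[0],w(p,q))[0]-o[1] for q,o in L])
    r=least_squares(f,x0,x_scale=[1,1,.01],loss="soft_l1");print(name,r.x.round(3));print(f(r.x).reshape(-1,2).round(1).tolist())
    if name=="rack":
        for q in((8,100,135),(-8,100,135),(-8,-100,135),(8,-100,135)):print("paneltop",[(proj(T,w(r.x,q))[0]-[75,225])[::-1]*3,(proj(S,w(r.x,q))[0]-[125,205])[::-1]*2.9])
E
python3 fit.py
python3 - <<'E'
from h import *
T=ctrl.get_image("top")
for t in ("panel","handle","rack","jig","drawer"):
  for d in ctrl.place_of("top",t)[:3]:
    print(t,d["position"],at_z(T,d["position"],dict(panel=15,handle=60,rack=0,jig=0,drawer=18)[t]).round(0))
for d in ctrl.trace("top","panel"): 
    m=d["mask"];print(d["position"],np.argwhere(m).min(0),np.argwhere(m).max(0))
E
```

```text
jig [ 5.64256e+02 -3.04290e+01  2.05000e-01]
[[2.2, -1.8], [1.7, 0.5], [-0.3, -1.5], [-0.5, -0.7], [-1.2, -1.6], [-0.6, 0.5], [-1.2, -1.3], [-0.3, -0.7], [-0.6, -1.7], [0.8, 0.1]]
rack [ 4.40369e+02 -3.97857e+02 -2.36000e-01]
[[-1.0, -1.6], [-0.2, 0.1], [0.9, 0.4], [0.8, -1.2], [-0.3, -2.3], [1.2, -0.9], [-0.9, 0.2]]
paneltop [array([459.85913702, 412.57104085]), array([172.56698088, 102.85981622])]
paneltop [array([455.84620358, 428.89497361]), array([180.48783109,  93.51506651])]
paneltop [array([661.04846461, 484.35608592]), array([42.90048679, 23.99112853])]
paneltop [array([664.56524776, 467.91689682]), array([34.60189065, 32.64828326])]
panel [229.0, 403.0] [ 438. -402.   15.]
panel [231.7, 488.4] [ 436. -676.   15.]
panel [264.0, 309.8] [ 322. -114.   15.]
handle [247.3, 402.0] [ 379. -388.   60.]
handle [268.4, 324.4] [ 311. -157.   60.]
handle [227.5, 483.4] [ 445. -639.   60.]
rack [228.9, 398.3] [ 439. -391.    0.]
jig [184.9, 285.9] [569. -29.   0.]
drawer [182.9, 285.2] [572. -28.  18.]
[263.6, 310.4] [230 299] [299 328]
[230.0, 403.6] [216 371] [249 443]
[226.9, 499.0] [197 477] [263 515]
```

```bash
python3 -m crank '[[[0,0,0,-1],[0,0,0,-1],[0,0,0,-1],[0,0,0,-1],[0,0,0,-1],[0,0,0,-1],[0,0,0,-1],[0,0,0,-1],[0,0,0,-1],[0,0,0,-1],[0,0,0,-1],[0,0,0,-1]]]' -1
cat > ov.py <<'E'
from h import *
def w(p,q):
    c,n=np.cos(p[2]),np.sin(p[2]);return np.array([p[0]+c*q[0]-n*q[1],p[1]+n*q[0]+c*q[1],q[2]])
J=(564.3,-30.4,.205);R=(440.4,-397.9,-.236)
def box(x0,x1,y,z):return [(x0,y,z),(x1,y,z),(x1,-y,z),(x0,-y,z)]
L=[(J,box(-80,330,135,18)),(J,box(0,240,90,107)),(J,box(0,238,78,28)),(R,box(-60,60,110,15)),(R,box(-8,8,100,135))]
def overlay(im,r0,r1,c0,c1,k):
    i=cv2.resize(cv2.convertScaleAbs(im["img"][r0:r1,c0:c1,::-1],alpha=1.6),None,fx=k,fy=k,interpolation=cv2.INTER_CUBIC)
    for p,b in L:
        q=np.array([proj(im,w(p,x))[0] for x in b]);q=((q+.5-[r0,c0])*k)[:,::-1]
        cv2.polylines(i,[q.round().astype(np.int32)],True,(255,0,255),1)
    return i
if __name__=="__main__":
    a=overlay(ctrl.get_image("top"),75,265,225,365,3);b=overlay(ctrl.get_image("scene"),195,330,275,385,3.5)
    h=max(len(a),len(b));o=np.zeros((h,a.shape[1]+b.shape[1],3),np.uint8);o[:len(a),:a.shape[1]]=a;o[:len(b),a.shape[1]:]=b[:h]
    cv2.imwrite("pics/ov.png",o);print(o.shape)
E
python3 ov.py
```

```text
clock: 2.05
eef_pos: [210.5, -615.0, 198.8]
tool_rot: [3.142, 0.0, 1.294]
force: [0.7, -0.6, 0.6]
width: 85.6
gripper_force: 0.0
(570, 805, 3)
```

View pics/ov.png

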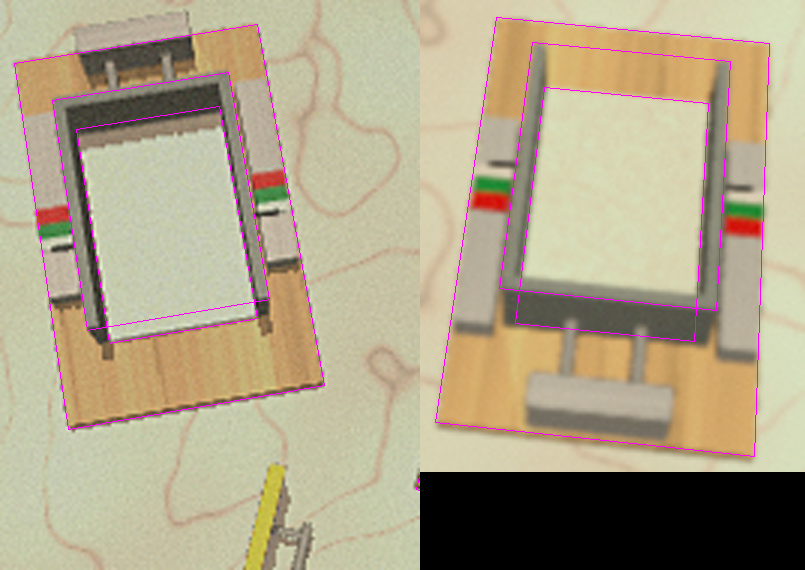

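The wireframe lies on the board, drawer and rack within about 1 px in both views (sled corners in the left half at 15,62, 257,24, 322,383 and 70,428). So the poses are good, and I'll move above the rack.

```bash
python3 -m crank '[[[0,0,0,-0.5],[0.963,0.628,0,0],[0.963,0.628,0,0],[0.963,0.628,0,0],[0.963,0.628,0,0],[0.963,0.628,0,0],[0.963,0.628,0,0],[0.963,0.628,0,0],[0.963,0.628,0,0],[0.963,0.628,0,0],[0.963,0.628,0,0],[0.963,0.628,0,0]]]' -1
python3 -m crank '[[[0,0,0,0],[0,0,0,0]]]'
```

```text
clock: 3.15
eef_pos: [442.4, -398.1, 199.0]
tool_rot: [3.141, 0.0, 1.327]
force: [-0.5, -0.6, -0.0]
width: 85.8
gripper_force: 0.0
clock: 3.32
eef_pos: [443.3, -397.2, 199.0]
tool_rot: [3.141, -0.001, 1.332]
force: [-1.5, -0.9, 0.3]
width: 85.4
gripper_force: 0.0
```

```bash
python3 -m crank '[[[-0.05,-0.1,0,-0.04],[0,0,0.8,0],[0,0,0.8,0],[0,0,0.8,0],[0,0,0.8,0],[0,0,0.8,0],[0,0,0.6,0],[0,0,0.36,0],[0,0,0,0],[0,0,0,0]]]'
python3 -m crank '[[[0,0,0,0],[0,0,0,0],[0,0,0,0],[0,0,0,0],[0,0,0,0],[0,0,0,0],[0,0,0,0],[0,0,0,0],[0,0,0,0],[0,0,0,0]]]' 1
```

```text
clock: 4.15
eef_pos: [437.9, -400.6, 74.9]
tool_rot: [-3.141, 0.0, 1.331]
force: [-0.4, -0.2, 0.2]
width: 85.6
gripper_force: 0.0
clock: 4.98
eef_pos: [435.2, -398.9, 75.2]
tool_rot: [-3.135, -0.001, 1.331]
force: [-5.8, 2.6, 9.8]
width: 15.2
gripper_force: 58.4
```

```bash
python3 -m crank '[[[0,0,-0.3,0],[0,0,-0.5,0],[0,0,-0.7,0],[0,0,-0.9,0],[0,0,-0.9,0],[0,0,-0.9,0],[0,0,-0.7,0],[0,0,-0.4,0],[0,0,0,0],[0,0,0,0]]]'
python3 - <<'E'
from h import *
im=ctrl.get_image("top");s=ctrl.read_state();print(s)
for t in("panel","handle"):
  for d in ctrl.place_of("top",t)[:3]:print(t,d)
cv2.imwrite("pics/lift.png",cv2.resize(cv2.convertScaleAbs(im["img"][150:300,340:500,::-1],alpha=1.6),None,fx=3.5,fy=3.5))
E
```

```text
clock: 5.82
eef_pos: [438.8, -399.5, 207.1]
tool_rot: [3.141, 0.0, 1.333]
force: [-1.2, -0.4, -2.8]
width: 15.0
gripper_force: 58.5
{'clock': 5.8667, 'qpos': array([ 0.85023878,  0.54620556, -0.24840769,  1.66807548,  0.15763496,
        0.94860877,  0.3065774 ]), 'qd': array([0.00105675, 0.01544404, 0.00177857, 0.0098175 , 0.00183334,
       0.00213049, 0.00021173]), 'tau': array([-4.61592351e-02, -5.36726046e+01, -2.56675668e+00, -1.99664927e+01,
        3.42982501e-03, -4.29040706e-02,  1.81499439e-03]), 'eef_pos': array([ 438.17480371, -399.15709827,  206.27672612]), 'tool_rot': array([-3.14015204e+00, -7.68208216e-04,  1.33316044e+00]), 'force': array([-0.42302576, -0.47445727, -3.16469143]), 'torque': array([-0.01896025, -0.00875985, -0.02049004]), 'gripper_force': 58.534517884254456, 'width': 14.631745311235587}
panel {'position': [264.0, 308.4], 'confidence': 0.89}
panel {'position': [223.1, 411.1], 'confidence': 0.56}
handle {'position': [267.9, 326.2], 'confidence': 0.95}
handle {'position': [240.0, 414.7], 'confidence': 0.68}
```

View pics/lift.png

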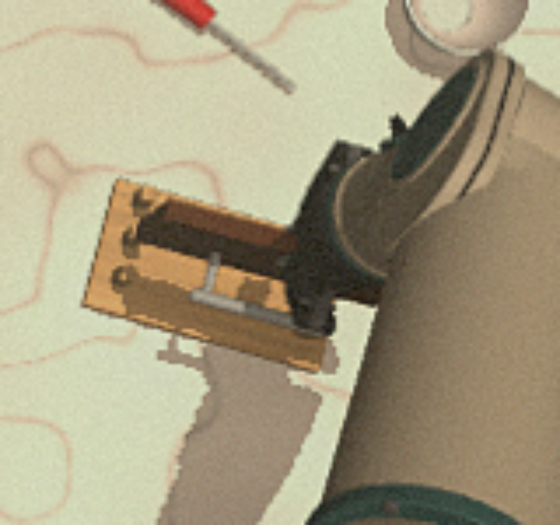

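The panel is lifted and hangs upright in the gripper. The left end of the bar is at crop (193,297) and the panel's left top corners are around (160,205) and (138,235). I'll check the grip offset and work out the transfer.

Run:
```python
from h import *
im=ctrl.get_image("top");s=ctrl.read_state();p=s["eef_pos"];a=s["tool_rot"][2];print(p,a)
X=np.array([np.cos(a),np.sin(a)]);Y=np.array([np.sin(a),-np.cos(a)])
for n,(x,y),z in(("barend exp 50,-43",(193,297),p[2]-75+15+50),("topL far? exp 100,8",(162,204),p[2]+60),("topL near/bottom",(138,237),p[2]+60),("botL",(138,237),p[2]-60)):
    q=at_z(im,(150+y/3.5-.5,340+x/3.5-.5),z)[:2]-p[:2];print(n,q@X,q@Y)
J=(564.3,-30.4,.205);c,n=np.cos(J[2]),np.sin(J[2]);psi=J[2]+np.pi/2
t=np.array([J[0]-c*38,J[1]-n*38]);d=t-p[:2]
X=np.array([np.cos(psi),np.sin(psi)]);Y=np.array([np.sin(psi),-np.cos(psi)])
print("target",t,"turn rows",-(psi-a)/.08,"after turn dx,dy units",d@X/25,d@Y/25)
```

```text
[ 438.00359061 -399.03848783  205.84738868] 1.3331138901316772
barend exp 50,-43 54.57921557494759 -45.34896927249758
topL far? exp 100,8 105.1415277089004 4.170900321213199
topL near/bottom 116.04271138648345 -23.169531088058427
botL 98.38144228121169 -4.312072379720521
target [527.09568259 -38.13555208] turn rows -5.533530458290242 after turn dx,dy units 13.408390378488905 6.427783076848089
```

```bash
python3 -m crank '[[[0,0,0,-0.5],[0,0,0,-0.9],[0,0,0,-0.9],[0,0,0,-0.9],[0,0,0,-0.9],[0,0,0,-0.9],[0,0,0,-0.53],[0,0,0,0]]]'
python3 -m crank '[[[0.5,0.25,0,0],[0.8,0.4,0,0],[1,0.5,0,0],[1,0.5,0,0],[1,0.5,0,0],[1,0.5,0,0],[1,0.5,0,0],[1,0.5,0,0],[1,0.5,0,0],[1,0.5,0,0],[1,0.5,0,0]]]'
python3 -m crank '[[[1,0.45,0,0],[1,0.33,0,0],[0.8,0,0,0],[0.17,0,0,0],[0,0,0,0],[0,0,0,0],[0,0,0,0]]]'
```

```text
clock: 6.68
eef_pos: [438.3, -399.4, 206.3]
tool_rot: [-3.141, -0.002, 1.776]
force: [-0.2, 0.0, -3.0]
width: 15.2
gripper_force: 58.4
clock: 7.6
eef_pos: [512.3, -118.6, 207.2]
tool_rot: [-3.141, -0.001, 1.775]
force: [-0.0, -0.7, -3.2]
width: 15.0
gripper_force: 58.4
clock: 8.18
eef_pos: [516.3, -46.1, 207.2]
tool_rot: [-3.141, 0.001, 1.773]
force: [0.0, 0.1, -3.4]
width: 15.1
gripper_force: 58.7
```

```bash
python3 -m crank '[[[0.08,0,0.3,0],[0,0,0.7,0],[0,0,0.8,0],[0,0,0.8,0],[0,0,0.8,0],[0,0,0.7,0],[0,0,0.5,0],[0,0,0.2,0],[0,0,0,0],[0,0,0,0],[0,0,0,0]]]'
cat > m.py <<'E'
import sys
from ov import *
L[3:]=[]
s=ctrl.read_state();p=s["eef_pos"];u=p[2]-60;psi=s["tool_rot"][2]-np.pi/2
P=(p[0],p[1],psi)
L[1:]=[(P,box(-8,8,100,u+120)),(P,[(-38,50,u+45),(-48,50,u+45),(-48,-50,u+45),(-38,-50,u+45)]),(J,box(0,240,90,107))]
c,n=np.cos(J[2]),np.sin(J[2]);d=p[:2]-np.array(J[:2])
print("jig xy",d@[c,n],d@[-n,c],"yaw err",psi-J[2],"z",p[2],"F",s["force"],s["torque"],"w",s["width"],s["clock"])
T=ctrl.get_image("top");S=ctrl.get_image("scene")
print([ (d["position"],d["confidence"]) for d in ctrl.place_of("top","handle")[:3]])
a=overlay(T,75,265,225,360,3);b=overlay(S,165,295,275,385,3.5)
h=max(len(a),len(b));o=np.zeros((h,a.shape[1]+b.shape[1],3),np.uint8);o[:len(a),:a.shape[1]]=a;o[:len(b),a.shape[1]:]=b[:h]
cv2.imwrite(sys.argv[1],o)
E
python3 m.py pics/front.png
```

```text
clock: 9.1
eef_pos: [516.9, -42.9, 88.0]
tool_rot: [3.14, 0.0, 1.775]
force: [-0.6, -0.2, -2.5]
width: 15.1
gripper_force: 58.6
jig xy -48.98956389479923 -2.609636297517146 yaw err -0.00103334419013415 z 88.03070923968498 F [-0.57114144 -0.236784   -2.51188869] [0.04432491 0.01459505 0.04296544] w 15.081457436342701 9.1
[([226.1, 482.7], 0.89)]
```

View pics/front.png

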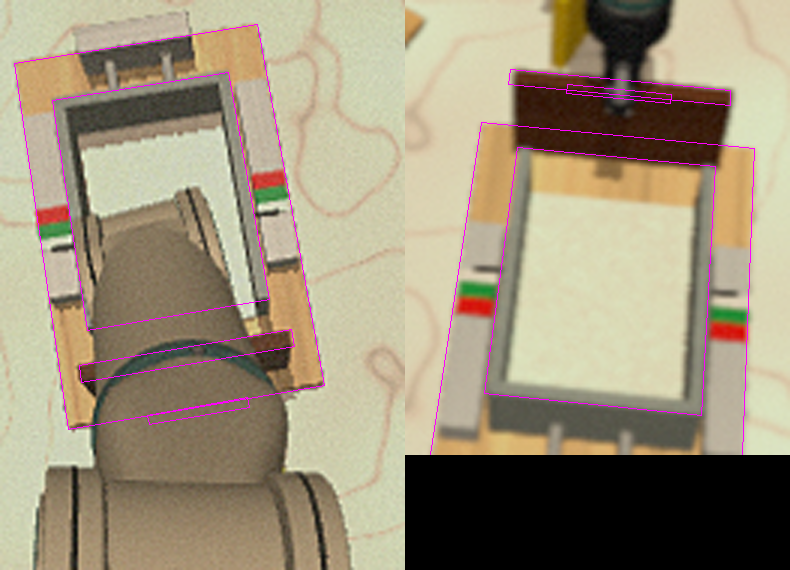

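The panel hangs in front of the drawer, square to it: top edge (80,370)-(293,335) in the top half, face (514,70)-(731,165) in the scene half. I'll measure its lateral offset from the scene view's side edges.

```bash
cat > lat.py <<'E'
from ov import *
s=ctrl.read_state();p=s["eef_pos"];u=p[2]-60;P=(p[0],p[1],s["tool_rot"][2]-np.pi/2)
S=ctrl.get_image("scene");g=S["img"].astype(float).mean(2)
for sy in(1,-1):
    o=[]
    for h in np.linspace(20,105,18) if sy<0 else np.linspace(45,105,14):
        ys=np.arange(75,125,.5);q=np.array([proj(S,w(P,(8,sy*y,u+h)))[0] for y in ys])
        v=cv2.remap(g.astype(np.float32),q[:,1].astype(np.float32),q[:,0].astype(np.float32),cv2.INTER_LINEAR)[:,0]
        v=cv2.GaussianBlur(v.reshape(-1,1),(1,9),2)[:,0]
        o.append(ys[np.argmax(np.abs(np.gradient(v)))])
    print("side",sy,"edge at",np.round(o,1),"med",np.median(o))
# drawer side walls outer top edges
for sy in(1,-1):
    o=[]
    for x in np.linspace(20,220,15):
        ys=np.arange(82,97,.5);q=np.array([proj(S,w(J,(x,sy*y,107)))[0] for y in ys])
        v=cv2.remap(g.astype(np.float32),q[:,1].astype(np.float32),q[:,0].astype(np.float32),cv2.INTER_LINEAR)[:,0]
        o.append(ys[np.argmax(np.abs(np.gradient(cv2.GaussianBlur(v.reshape(-1,1),(1,9),2)[:,0])))])
    print("drawer",sy,np.round(o,1),np.median(o))
E
python3 lat.py
```

```text
side 1 edge at [102.  102.  101.5 101.  101.  101.  102.5 102.  101.5 101.5 101.  101.
 102.  102. ] med 101.5
side -1 edge at [95.  95.  95.  95.  95.5 95.5 95.5 95.5 95.  95.5 95.5 95.5 95.5 95.5
 95.5 95.5 95.5 95. ] med 95.5
drawer 1 [89.5 90.5 90.5 91.5 83.5 93.5 94.  94.  94.5 91.5 90.5 94.  94.5 94.5
 93.5] 93.5
drawer -1 [85.5 86.5 87.5 86.5 88.  92.5 93.  92.  92.5 91.  89.5 93.5 92.  93.
 93.5] 92.0
```

```bash
python3 -m crank '[[[0.02,0.2,0.1,0],[0,0.2,0.1,0],[0,0.2,0.1,0],[0,0,0.05,0],[0,0,0,0],[0,0,0,0]]]'
python3 -m crank '[[[0,0,0.04,0],[0,0,0,0],[0,0,0,0]]]'
```

```text
clock: 9.8
eef_pos: [530.6, -39.1, 78.4]
tool_rot: [-3.141, -0.0, 1.776]
force: [0.1, -0.6, -2.7]
width: 14.9
gripper_force: 58.7
clock: 10.05
eef_pos: [530.7, -39.1, 78.3]
tool_rot: [3.141, 0.0, 1.775]
force: [-0.8, -0.7, 5.6]
width: 15.0
gripper_force: 59.9
```

```bash
python3 -m crank '[[[0,0.2,-0.01,0],[0,0.2,0,0],[0,0.2,0,0],[0,0.2,0,0],[0,0.1,0,0],[0,0,0,0],[0,0,0,0]]]'
python3 -m crank '[[[0,0.1,0,0],[0,0.1,0,0],[0,0.1,0,0],[0,0.1,0,0],[0,0,0,0],[0,0,0,0]]]'
```

```text
clock: 10.63
eef_pos: [548.6, -35.9, 78.5]
tool_rot: [-3.134, 0.001, 1.775]
force: [-7.5, -1.0, 13.9]
width: 15.4
gripper_force: 61.6
clock: 11.13
eef_pos: [556.9, -34.2, 78.5]
tool_rot: [-3.131, 0.001, 1.775]
force: [-9.5, -1.9, 16.1]
width: 14.9
gripper_force: 62.3
```

```bash
python3 -m crank '[[[0,0,-0.03,0],[0,0,0,0],[0,0,0,0]]]'
python3 -m crank '[[[0,0,-0.02,0],[0,0,0,0],[0,0,0,0]]]'
```

```text
clock: 11.38
eef_pos: [561.6, -33.1, 78.4]
tool_rot: [-3.14, 0.0, 1.775]
force: [-3.1, -0.7, 2.5]
width: 14.6
gripper_force: 59.7
clock: 11.63
eef_pos: [562.3, -32.8, 78.7]
tool_rot: [-3.141, 0.0, 1.775]
force: [-1.4, -0.7, -3.9]
width: 15.2
gripper_force: 59.0
```

```bash
python3 -m crank '[[[0,0.1,0,0],[0,0.1,0,0],[0,0.1,0,0],[0,0.1,0,0],[0,0.1,0,0],[0,0.08,0,0],[0,0,0,0],[0,0,0,0],[0,0,0,0]]]'
python3 m.py pics/press.png
```

```text
clock: 12.38
eef_pos: [575.0, -30.2, 78.6]
tool_rot: [-3.138, 0.0, 1.775]
force: [-5.6, -2.4, -1.5]
width: 15.2
gripper_force: 59.1
jig xy 10.525158140624086 -1.9574066294324717 yaw err -0.0006092631885915856 z 78.62783285344113 F [-5.56742574 -2.41029664 -1.51951404] [-0.51235547  1.34540777  0.08244267] w 15.158818187129597 12.3833
[]
```

View pics/press.png

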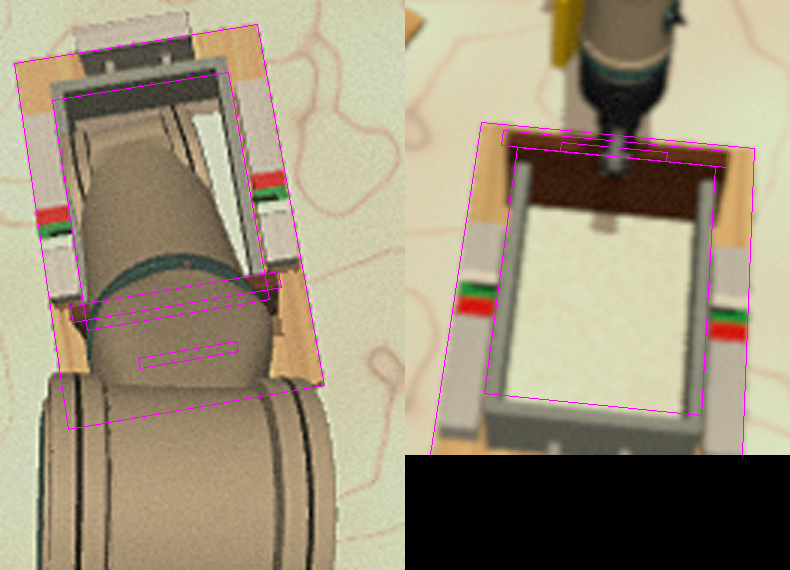

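The pointers have just entered green on both sides: (55,234) and (270,197) in the top half, and at the upper edge of green in the scene half. The force agrees, about 6 N or 15 mm. I'll go 5 mm further and set the panel down lightly.

```bash
python3 -m crank '[[[0,0.05,0,0],[0,0.05,0,0],[0,0.05,0,0],[0,0.05,0.01,0],[0,0,0.01,0],[0,0,0,0],[0,0,0,0],[0,0,0,0]]]'
cat > z.py <<'E'
import sys
from h import *
s=ctrl.read_state();print(s["force"],s["torque"],s["eef_pos"],s["tool_rot"],s["clock"])
T=ctrl.get_image("top")["img"];S=ctrl.get_image("scene")["img"]
f=lambda i,r,c:cv2.resize(cv2.convertScaleAbs(i[r:r+50,c:c+50,::-1],alpha=1.7),(380,290),interpolation=cv2.INTER_CUBIC)
cv2.imwrite(sys.argv[1],np.vstack([np.hstack([f(T,130,230),f(T,115,285)]),np.hstack([f(S,215,275),f(S,225,345)])]))
E
python3 z.py pics/z1.png; python3 lat.py
```

```text
clock: 13.2
eef_pos: [578.7, -29.4, 78.5]
tool_rot: [-3.135, 0.0, 1.775]
force: [-9.2, -2.8, 3.6]
width: 14.8
gripper_force: 60.2
[-9.179523   -2.80496755  3.5827507 ] [-0.51889305  2.05396407  0.04959966] [578.65288983 -29.41559544  78.48416431] [-3.13549504e+00  4.33163183e-04  1.77506172e+00] 13.2
side 1 edge at [103.   82.5  82.5  82.   81.5 102.5 102.5 102.5 102.  101.5 101.  100.5
 100.5 101.5] med 101.25
side -1 edge at [78.5 77.5 77.5 77.  96.  96.  96.  95.5 95.5 95.5 95.5 95.5 95.5 95.5
 95.  95.  95.  95. ] med 95.5
drawer 1 [92.5 91.5 90.5 94.5 83.5 93.5 94.  94.  94.5 92.  90.5 94.  94.5 94.5
 93.5] 93.5
drawer -1 [94.5 89.  94.5 93.  87.5 93.  93.  92.  92.5 89.  92.  93.5 92.5 93.
 94. ] 93.0
```

View pics/z1.png

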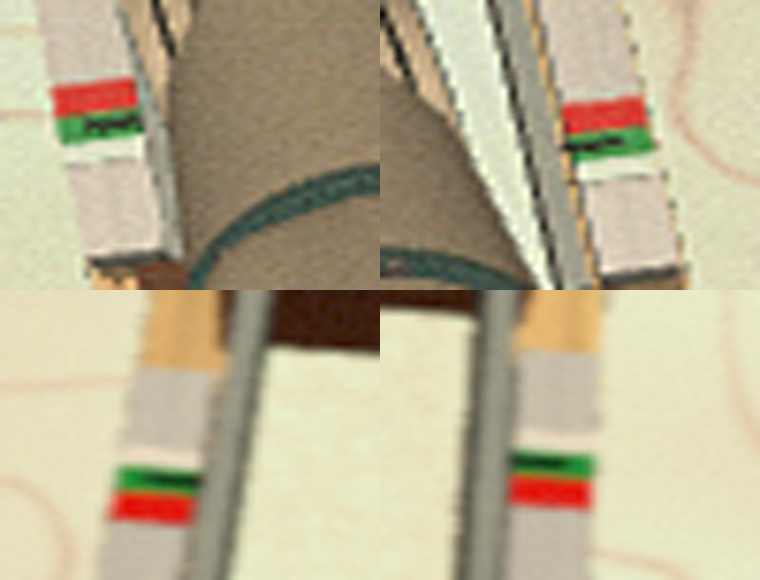

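The pointers are inside green on both rails (black marks at (110,124), (592,143), (168,482), (540,462)). The panel is centred within about 1 mm and square. Next I hold for the two seconds.

```bash
for i in 1 2 3; do python3 -m crank '[[[0,0,0,0],[0,0,0,0],[0,0,0,0],[0,0,0,0],[0,0,0,0],[0,0,0,0],[0,0,0,0],[0,0,0,0],[0,0,0,0],[0,0,0,0],[0,0,0,0],[0,0,0,0]]]'; done; python3 z.py pics/z2.png
```

```text
clock: 14.35
eef_pos: [578.7, -29.4, 78.5]
tool_rot: [-3.136, 0.0, 1.775]
force: [-8.8, -3.0, 4.2]
width: 14.6
gripper_force: 60.2
clock: 15.35
eef_pos: [578.7, -29.4, 78.5]
tool_rot: [-3.136, 0.0, 1.775]
force: [-9.7, -2.6, 4.1]
width: 14.8
gripper_force: 60.2
clock: 16.35
eef_pos: [578.7, -29.4, 78.5]
tool_rot: [-3.136, 0.0, 1.775]
force: [-8.9, -3.3, 4.6]
width: 14.8
gripper_force: 60.2
[-8.91621826 -3.29194042  4.64891665] [-0.51113211  2.05966508  0.0981456 ] [578.68932698 -29.40547177  78.49187029] [-3.13556756e+00  4.18977933e-04  1.77500288e+00] 16.35
```

View pics/z2.png

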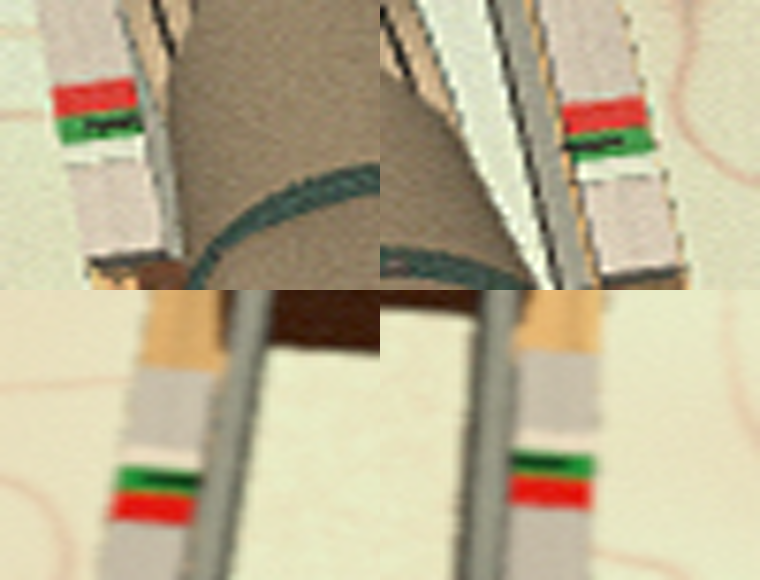

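After 3 s of holding, the pointers are still mid-green at the same pixels, so I'm handing in.

```bash
python3 -c "
from cell import ctrl
print(ctrl.finish_job())"
```

```text
the job is handed in; nothing more can be done
None
```

The job is handed in: the dark drawer front stands upright on the sled, centred within about 1 mm, and the arm is still pressing it squarely against the drawer; the pointers were in the green band before and after a 3 s hold.

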